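Take the cup wheel off a left-hand spindle

ROBOT

A 6-joint arm with a two-finger parallel gripper is mounted at the origin on a cart in front of the work surface, level with it; the furniture and walls round the work are solid. World frame = base frame: x ahead of the robot, y to its left, z up, the work surface at z = 0. Lengths are in m, angles in rad, forces in N, time in s.
With the tool pointing down it reaches from about 0.275 to 0.75 m from the base axis. Payload 10.2 kg.
Tool frame: the origin (TCP) lies midway between the tips of the shut fingers; the grasp point (between the pads) lies 19 mm behind it; z points along the fingers, y is the line along which they close (so a half turn about z gives the same grasp; the last joint's range is limited). The gripper opens to 88 mm and grips with 3 to 60 N. Pads are 18 mm wide; open, the fingers measure 123 mm over their backs; the gripper's body (75 mm by 187 mm) begins 45 mm behind the grasp point.
Start: joints at [-1.51, 0.313, 1.498, -0, 1.331, -0.223], TCP at [0.147, -0.504, 0.239] pointing down, gripper open.
Joint ranges: [-2.94, 2.94], [-0.97, 2.17], [0.19, 2.56], [-1.23, 4.37], [0.02, 3.11], [-2.88, 2.88]. Speed limits (rad/s): [2.39, 2.39, 3.01, 3.14, 3.14, 3.14].

INTERFACE

Orientations are given as a rotation vector (axis times angle).
In Python, from rig import env, optics gives the robot as it stands. The module is installed in compiled form; this text tells all that it offers.
- The arm moves only by the shell command python3 -m handwheel 'ROWS' [FORCE]. ROWS is JSON, a list of rows, each an object with "gripper": the finger opening in mm, from 0 to 88.1; "xyz": the shift along the world's x, y, z in mm, a list of three; "twist": the turn about the world's z in rad. A call has 1 to 5 rows; each row shifts and turns the commanded pose from where the row before left it; what a row does not reach is not made up. A row lasts 1/12 s, in which the tool goes at most 41.7 mm and 7.16 degrees, less where a joint would pass 70% of its speed; a pose out of reach is approached as far as the arm can. A call with a gripper value outside its range is refused whole. The fingers move at their own pace and stop on an object; FORCE is the grip in N (left out, the last holds). Time passes only in rows, so rows that do not move let the fingers close. It gives the time, the measured TCP pose, the force, the opening and the grip force at its end, in the units of the state.
- env.state(): the state, without advancing time (a new reading comes with each control period).
- optics.grab_frame(name): name is "scene" or "top" or "wrist"; returns (picture, depth): 400x640x3 uint8, red, green, blue; 400x640 float32, m along the optical axis (not along the pixel's ray), 0 where there is no reading.
- optics.camera_model(name): a dict with "vfov" (degrees; the focal length in pixels is half the picture's height over the tangent of half this angle, whatever the lens; pixels are square), "cx", "cy" (the principal point, pixels), "rvec" (rotation vector, rad) and "tvec" (3), from world to camera coordinates, as OpenCV has them; the wrist camera has in their place "T_tool_cam" (4x4, takes a point from camera to tool coordinates, whose origin is the TCP and whose axes are the flange's). Camera axes: x right, y down, z forward; pixel columns grow to the right and rows downward; lengths in m; the calibration is good to about 2 mm. A picture is of the moment at which its call begins: read the wrist's pose just before it. camera_model takes no time and is no camera call.
- env.job_done(): hands the job in; it is judged then, once.
The state is a dict: "time": time; "qpos": joint angles; "dq": joint speeds; "joint_torque": joint torques, N m; "ee_pos": TCP position; "ee_rot": TCP orientation; "contact_force": force on the tool from outside, world axes, zero at the start; "moment": the same for the moment, N m; "gripper_width": finger opening in m; "finger_force": force on a finger pad.
Only numpy, scipy, OpenCV 4.12 (cv2) and the standard library are available. Lean on these libraries where they do the work, as an engineer would, in place of code of your own. Each camera call takes 0.05 s, during which the arm holds its last target. There are 200 camera calls.

TASK

The diamond cup wheel on the small bench grinder is due for a change: undo the black centre knob, which has a left-hand thread and so loosens clockwise, until it comes up against its stop, without straining the spindle lock or the stop. Then lift the brass slotted washer out of the wheel's recess, draw it out sideways from under the knob without forcing it, and lay it flat on the blue service mat; lift the wheel off over the knob, gripping it gently, and set it down softly on the mat too, clear of the washer, both the same way up as they were. Leave the things round about where they are.

Things in the scene. Friction and masses are not known exactly. Their poses are not given: they have to be found in the camera images.
- grinder: white bench grinder, fixed, case 150 (x) x 140 (y) x 46 mm high on the table; origin under its middle, z up, its control panel faces its -x. A steel splash-pan rim of 62 mm radius stands up to 54 mm above the table. The spindle stands upright in the middle (see the other entries); its red-capped lock plunger is pushed in, so the spindle does not spin
- spindle_axis (a point): point on the spindle axis (x = y = 0 of the grinder, z up), 62 mm above the table, at the top of the 52 mm wide spindle flange on which the wheel lies. Above it: hub register 36 mm across and 8 mm high, then the 10 mm thick threaded shaft that carries the knob
- knob_top (a point): centre of the top face of the black round knurled knob (34 mm across, 20 mm high, graspable at any angle), on the spindle axis, turning with the knob. Fully tight its underside is on the washer; it starts 103.5 to 106 mm above the table. Left-hand thread: clockwise seen from above it loosens and rises 1.43 mm per rad, for three eighths to two thirds of a turn, up to its stop; it cannot come off
- spindle (a joint): wind-up of the locked spindle in rad, 0 unloaded, positive when turned clockwise seen from above; it gives 1 rad per 6 N m and springs back. The knob runs at a steady 0.28 N m (0.05 rad); at its stop, a retaining ring, the torque climbs steeply. More than 0.11 rad (0.66 N m) either way strains lock and stop
- washer: loose brass C-washer, 50 mm across, 10 mm thick, 130 g, flats at its y = +22 and -22 mm; origin at the centre of its underside, z up. Its 13 mm slot is open to its -x, so it is drawn off along its own +x. It lies in the wheel's recess, 7 mm standing proud of the wheel's rim: it must rise more than 3 mm to come out, and can rise a little over 5 mm when the knob is at its stop
- wheel: loose diamond cup wheel, a ring of aluminium with a brown grinding rim, 64 mm outer diameter, 41 mm bore, 14 mm high, 200 g; origin at the centre of its underside, z up. The 56 mm wide, 3 mm deep recess in its top holds the washer. It lies on the spindle flange round the hub and passes over the knob. Brittle: squeeze it with no more than about 20 N, do not press on it hard
- mat: blue rubber service mat, fixed, 170 (x) x 240 (y) x 4 mm; origin at the middle of its underside, z up
- petri: clear petri dish with chips, 62 mm across, 14 mm high, bystander; origin under its middle
- loupe: black and clear standing loupe, 39 mm across, 42 mm high, bystander; origin under its middle
- vial: small brown vial with a black cap, 23 mm across, 52 mm high, bystander; origin under its middle
- tweezers: black tweezers lying flat, 136 mm long along their y, 15 mm wide, 9 mm high, bystander; origin under their middle
Mind the look-alikes: they are no part of the job. What is shaped like the washer but purple is not meant.

How it is judged:
On the way, in this order (a step that is already met when the one before it is completed fails the run):
1. the knob has been run out against its stop, with the washer still round the spindle (z of knob_top in the frame of grinder above 0.1088 m and horizontal distance between washer and spindle_axis below 0.008 m), for 0.1 s.
2. the washer has been drawn clear of the spindle and lies flat on the mat, while the wheel is still on its hub (x of washer in the frame of mat between -0.07 and 0.07 m and y of washer in the frame of mat between -0.105 and 0.105 m and z of washer in the frame of mat below 0.008 m and angle between washer's own z axis and vertical below 0.1 rad and linear speed of washer below 0.02 m/s and horizontal distance between wheel and spindle_axis below 0.008 m), for 0.2 s.
At the end, for the whole second after the job is handed in: The washer and the wheel both lie flat and at rest on the mat (centres at least 15 mm inside its edges, tilted less than 0.1 rad, wheel the right way up), not on one another (centres more than 55 mm apart) (x of washer in the frame of mat between -0.07 and 0.07 m and y of washer in the frame of mat between -0.105 and 0.105 m and z of each of washer, wheel in the frame of mat below 0.008 m and angle between each of washer, wheel's own z axis and vertical below 0.1 rad and linear speed of each of washer, wheel below 0.02 m/s and x of wheel in the frame of mat between -0.07 and 0.07 m and y of wheel in the frame of mat between -0.105 and 0.105 m and horizontal distance between washer and wheel above 0.055 m); the robot touches nothing.
It fails at once if the spindle lock or the stop is strained (spindle wound up by more than 0.11 rad, 0.66 N m, either way) (value of joint spindle above 0.11 rad or value of joint spindle below -0.11 rad).
It fails at once if the washer is forced against the knob, shaft or hub with more than 25 N (contact force between washer and grinder above 25 N).
It fails at once if the wheel is squeezed or pressed by the fingers with more than 60 N in all (contact force between the fingers and wheel above 60 N).
It fails at once if the wheel is dropped (faster than 0.4 m/s out of the fingers) or banged down on the mat (over 60 N) (contact force between wheel and mat above 60 N or (linear speed of wheel above 0.4 m/s and contact force between the fingers and wheel below 0.1 N)).
It fails at once if a bystander is pushed more than 25 mm (distance of any of petri, loupe, vial, tweezers from where it was at the start of the episode above 0.025 m).
It also fails if it takes over 72 s, if anything falls off the work surface, if the arm or the gripper's body presses on something with over 40 N, if the wrist force passes 120 N, or if a joint passes its speed limit or range.

## Working session

There is one attempt and no reset: what is moved stays moved. The work goes in short steps, Python scripts to look and compute and a shell command to move; the robot and the scene stay as the last step left them, time stands still between calls to the robot, and variables do not carry over. Pictures are saved under pics/ and viewed, at most 10 in all, crops included, and the job is handed in when it is done.

```bash
mkdir -p pics; cat > h.py <<'E'
import numpy as np, cv2
from rig import env, optics
from scipy.spatial.transform import Rotation as R
def cam(name,st=None):
    m=optics.camera_model(name); f=200/np.tan(np.radians(m['vfov'])/2)
    K=np.array([[f,0,m['cx']],[0,f,m['cy']],[0,0,1]])
    if name=='wrist':
        st=st or env.state(); T=np.eye(4); T[:3,:3]=R.from_rotvec(st['ee_rot']).as_matrix(); T[:3,3]=st['ee_pos']
        W=T@np.array(m['T_tool_cam'])
    else:
        C=np.eye(4); C[:3,:3]=R.from_rotvec(m['rvec']).as_matrix(); C[:3,3]=np.ravel(m['tvec']); W=np.linalg.inv(C)
    return K,W   # W camera->world
def ray(K,W,u,v,z):
    d=W[:3,:3]@np.linalg.inv(K)@[u,v,1]; c=W[:3,3]
    return c+d*(z-c[2])/d[2]
def shot(name,fn=None):
    st=env.state(); p,d=optics.grab_frame(name)
    if fn: cv2.imwrite('pics/'+fn,p[:,:,::-1])
    return p,d,cam(name,st)
def cloud(d,K,W):
    v,u=np.mgrid[:400,:640]; P=np.stack([(u-K[0,2])/K[0,0]*d,(v-K[1,2])/K[1,1]*d,d],-1)
    return P@W[:3,:3].T+W[:3,3]
E
python3 - <<'E'
from h import *
print(env.state())
for n in('top','scene'):
    p,d,(K,W)=shot(n,n+'0.png'); np.savez('pics/'+n,p=p,d=d,K=K,W=W); print(n,W[:3,3],K[0])
print(optics.camera_model('top'),optics.camera_model('wrist'))
E
```

```text
{'time': 0.0, 'qpos': array([-1.51040753e+00,  3.13416974e-01,  1.49843387e+00,  2.37469209e-05,
        1.33097267e+00, -2.23396293e-01]), 'dq': array([-0.00137928,  0.00154985,  0.00012165, -0.00098441, -0.00085297,
        0.00141532]), 'joint_torque': array([-1.10103687e-03, -4.02210760e+01, -2.52272344e+01,  6.93800510e-02,
        3.52872501e-02, -8.52454764e-05]), 'ee_pos': array([ 0.14697643, -0.50375716,  0.23817917]), 'ee_rot': array([-3.10880873e+00, -4.44092252e-01, -1.93439682e-04]), 'contact_force': array([ 0.00909565,  0.35544968, -0.00462602]), 'moment': array([ 0.05695262, -0.0022235 ,  0.02324638]), 'finger_force': 0.0, 'gripper_width': 0.08812345719413618}
top [0.48756458 0.01567721 1.21657002] [499.40535749   0.         320.24956682]
scene [0.02780924 0.44134274 0.72592773] [399.10546155   0.         315.74093756]
{'vfov': 43.64986100119847, 'cx': 320.24956682280424, 'cy': 197.5553490289326, 'rvec': array([ 2.18136582, -2.23081264,  0.07573828]), 'tvec': array([0.0034689 , 0.54622807, 1.19148247])} {'vfov': 63.70559956867156, 'cx': 316.66958993866336, 'cy': 194.50451601743407, 'T_tool_cam': array([[-6.40077655e-04, -9.53564329e-01, -3.01188746e-01,
         7.78256663e-02],
       [ 9.99999690e-01, -7.48758400e-04,  2.45400418e-04,
        -9.56757343e-04],
       [-4.59522688e-04, -3.01188496e-01,  9.53564512e-01,
        -1.45701394e-01],
       [ 0.00000000e+00,  0.00000000e+00,  0.00000000e+00,
         1.00000000e+00]])}
```

View pics/top0.png

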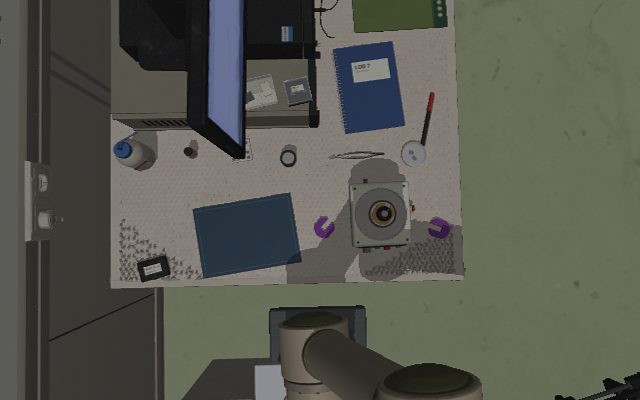

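View pics/scene0.png

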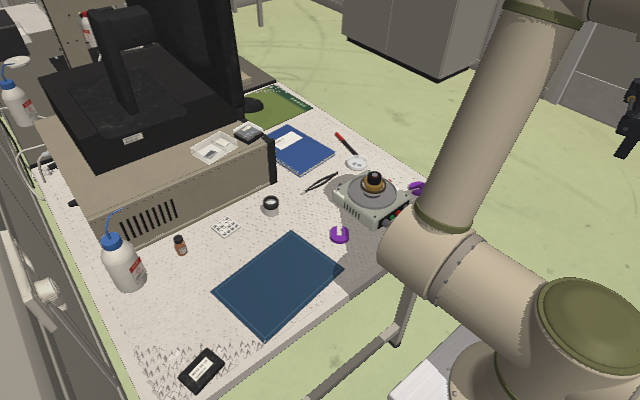

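The top view shows the grinder with its knob near (381,213), the blue mat near (247,235), and purple decoys at (324,227) and (438,228). The scene view agrees. Next I'll work out positions.

```bash
python3 - <<'E'
from h import *
z=np.load('pics/top.npz'); K,W,p,d=z['K'],z['W'],z['p'],z['d']
for u,v,h in[(383,213,.105),(381,213,.046),(194,209,.004),(290,194,.004),(301,261,.004),(204,277,.004),(288,157,.042),(357,155,0),(413,153,.014),(190,151,.05),(324,227,0),(438,228,0),(350,182,.046),(409,182,.046),(412,246,.046),(352,246,.046)]: print(u,v,ray(K,W,u,v,h).round(3))
C=cloud(d,K,W); x=C[...,2][195:232,362:402]
m=(C[...,2]>.098)&(np.hypot(C[...,0]-.455,C[...,1]+.12)<.06); print(m.sum(),C[m].mean(0),C[m].max(0),C[m].min(0))
hsv=cv2.cvtColor(p,cv2.COLOR_RGB2HSV)
m=((hsv[...,0]>95)&(hsv[...,0]<110)&(hsv[...,1]>120)).astype('u1'); m[:185]=0;m[:,:180]=0;m[:,310:]=0
c=max(cv2.findContours(m,0,2)[0],key=cv2.contourArea); r=cv2.minAreaRect(c); print(r)
for q in [r[0],*cv2.boxPoints(r)]: print(ray(K,W,*q,.004).round(3))
E
```

```text
383 213 [ 0.504 -0.146  0.105]
381 213 [ 0.505 -0.15   0.046]
194 209 [0.526 0.297 0.004]
290 194 [0.557 0.064 0.004]
301 261 [0.394 0.041 0.004]
204 277 [0.362 0.275 0.004]
288 157 [0.642 0.066 0.042]
357 155 [ 0.649 -0.102  0.   ]
413 153 [ 0.65  -0.237  0.014]
190 151 [0.66  0.294 0.05 ]
324 227 [ 0.475 -0.017  0.   ]
438 228 [ 0.466 -0.295  0.   ]
350 182 [ 0.58  -0.079  0.046]
409 182 [ 0.577 -0.218  0.046]
412 246 [ 0.426 -0.221  0.046]
352 246 [ 0.43  -0.08   0.046]
108 [ 0.49878251 -0.14581411  0.10518805] [ 0.51109754 -0.13281325  0.11142875] [ 0.48835092 -0.16236882  0.09937636]
((207.0, 277.0), (0.0, 0.0), 0.0)
[0.362 0.267 0.004]
[0.362 0.267 0.004]
[0.362 0.267 0.004]
[0.362 0.267 0.004]
[0.362 0.267 0.004]
```

```bash
for i in 1 2; do :; done
python3 -m handwheel '[{"gripper":88,"xyz":[29,29,0],"twist":0},{"gripper":88,"xyz":[29,29,0],"twist":0},{"gripper":88,"xyz":[29,29,0],"twist":0},{"gripper":88,"xyz":[29,29,0],"twist":0},{"gripper":88,"xyz":[29,29,0],"twist":0}]' 15
python3 -m handwheel '[{"gripper":88,"xyz":[29,29,0],"twist":0},{"gripper":88,"xyz":[29,29,0],"twist":0},{"gripper":88,"xyz":[29,29,0],"twist":0},{"gripper":88,"xyz":[29,29,0],"twist":0},{"gripper":88,"xyz":[29,29,0],"twist":0}]'
python3 -m handwheel '[{"gripper":88,"xyz":[28,29,0],"twist":0},{"gripper":88,"xyz":[28,29,0],"twist":0},{"gripper":88,"xyz":[0,0,0],"twist":0},{"gripper":88,"xyz":[0,0,0],"twist":0},{"gripper":88,"xyz":[0,0,0],"twist":0}]'
python3 - <<'E'
from h import *
p,d,(K,W)=shot('wrist','w1.png'); np.savez('pics/w1',p=p,d=d,K=K,W=W); s=env.state(); print(s['qpos'],s['ee_pos'],s['ee_rot'])
E
```

```text
time: 0.52
ee_pos: [0.2929, -0.3573, 0.2386]
ee_rot: [-3.11, -0.443, 0.0]
contact_force: [1.1, -0.6, 0.5]
gripper_width: 0.088
finger_force: 0.0
time: 0.93
ee_pos: [0.438, -0.2121, 0.2386]
ee_rot: [-3.11, -0.444, 0.0]
contact_force: [0.3, -0.5, 0.4]
gripper_width: 0.0881
finger_force: 0.0
time: 1.35
ee_pos: [0.4926, -0.1563, 0.2384]
ee_rot: [-3.11, -0.444, 0.001]
contact_force: [-0.6, 0.6, -0.0]
gripper_width: 0.0875
finger_force: 0.0
[-5.35235839e-01  2.95121822e-01  1.52221131e+00 -3.06306140e-04
  1.32485207e+00  7.52887371e-01] [ 0.49234214 -0.15682149  0.23852153] [-3.11011192e+00 -4.42641522e-01  1.01786476e-03]
```

View pics/w1.png

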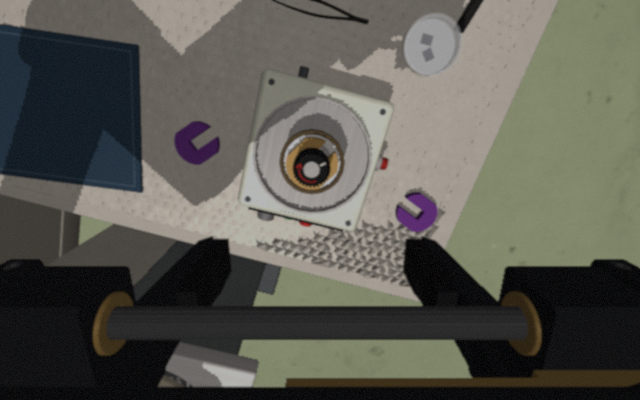

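The wrist view shows the knob near (312,168), inside the washer and wheel. The slot may be towards the upper right (330,145), so I'll enlarge that area.

```bash
python3 - <<'E'
from h import *
z=np.load('pics/w1.npz'); K,W,p,d=z['K'],z['W'],z['p'],z['d']
c=cv2.resize(p[105:215,250:375],None,fx=5,fy=5,interpolation=cv2.INTER_CUBIC)
c=np.clip(c*1.8,0,255).astype('u1'); cv2.imwrite('pics/w1c.png',c[:,:,::-1])
C=cloud(d,K,W)
m=(C[...,2]>.095)&(C[...,2]<.12)&(np.hypot(C[...,0]-.503,C[...,1]+.147)<.06); print(m.sum(),np.median(C[m],0),C[m].max(0),C[m].min(0))
print(ray(K,W,312,168,.105))
m=(C[...,2]>.07)&(C[...,2]<.12)&(np.hypot(C[...,0]-.503,C[...,1]+.147)<.06); print(np.histogram(C[m][:,2],25))
for u,v in[(267,70),(393,103),(350,229),(240,203)]: print(ray(K,W,u,v,.046).round(4))
E
```

```text
1102 [ 0.50455376 -0.14663869  0.10420928] [ 0.52029946 -0.1298445   0.10653401] [ 0.48632286 -0.16352783  0.09538014]
[ 0.50477809 -0.14745564  0.105     ]
(array([ 30, 256, 225, 476, 324,  20,   6,  69, 467, 202,   5,   9,  13,
         8,   9,   6,  13,  12,  21,  13,  21,  86, 199, 588, 162]), array([0.07001213, 0.07147301, 0.07293388, 0.07439476, 0.07585563,
       0.07731651, 0.07877738, 0.08023826, 0.08169913, 0.08316001,
       0.08462088, 0.08608176, 0.08754263, 0.08900351, 0.09046438,
       0.09192526, 0.09338613, 0.09484701, 0.09630788, 0.09776876,
       0.09922963, 0.10069051, 0.10215139, 0.10361226, 0.10507314,
       0.10653401]))
[ 0.5738 -0.0809  0.046 ]
[ 0.579  -0.2105  0.046 ]
[ 0.4353 -0.2116  0.046 ]
[ 0.431  -0.0845  0.046 ]
```

View pics/w1c.png

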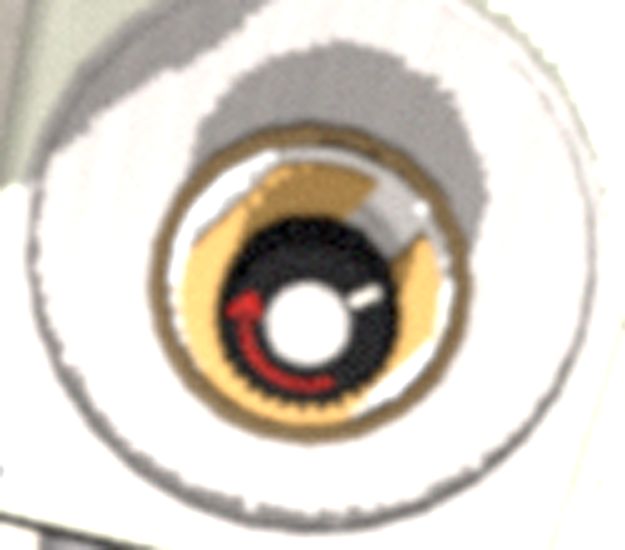

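```bash
python3 - <<'E'
from h import *
z=np.load('pics/w1.npz'); K,W,p,d=z['K'],z['W'],z['p'],z['d']
C=cloud(d,K,W)
hs=cv2.cvtColor(p,cv2.COLOR_RGB2HSV)
o=lambda x,y:(250+x/5,105+y/5)
P=lambda x,y:ray(K,W,*o(x,y),.083)[:2]
for a,b in[((378,180),(350,220)),((432,240),(395,275)),((195,245),(280,165)),((350,408),(440,330))]:
    q=P(*b)-P(*a); print(P(*a).round(4),P(*b).round(4),np.degrees(np.arctan2(q[1],q[0])).round(1))
m=(C[...,2]>.0795)&(C[...,2]<.0855)&(np.hypot(C[...,0]-.5035,C[...,1]+.147)<.03)
Q=C[m][:,:2]; print(len(Q),cv2.minAreaRect((Q*1000).astype('f4')))
c=np.array([.5035,-.147])
for a in range(0,180,5):
    n=np.array([-np.sin(np.radians(a)),np.cos(np.radians(a))]); s=(Q-c)@n*1000
    lo,hi=np.percentile(s,[1,99]); print(a,lo.round(1),hi.round(1),end='; ')
E
```

```text
[ 0.5281 -0.1536] [ 0.5195 -0.1507] 161.5
[ 0.5202 -0.1666] [ 0.5118 -0.1619] 150.4
[ 0.5068 -0.124 ] [ 0.5257 -0.1353] -31.0
[ 0.4842 -0.1611] [ 0.504  -0.1733] -31.6
744 ((502.8946228027344, -146.77259826660156), (44.27534866333008, 48.45318603515625), 59.46268081665039)
0 -23.8 24.0; 5 -23.9 24.1; 10 -24.0 24.1; 15 -24.2 24.3; 20 -24.1 24.1; 25 -23.9 24.2; 30 -23.9 24.4; 35 -23.8 24.6; 40 -23.6 24.6; 45 -23.2 24.4; 50 -22.7 24.4; 55 -22.4 24.4; 60 -22.5 24.5; 65 -22.8 24.4; 70 -23.3 24.5; 75 -23.7 24.4; 80 -23.9 24.5; 85 -24.2 24.5; 90 -24.2 24.5; 95 -24.2 24.5; 100 -24.2 24.6; 105 -24.5 24.5; 110 -24.5 24.4; 115 -24.3 24.4; 120 -24.0 24.2; 125 -23.8 23.9; 130 -23.4 23.5; 135 -23.1 22.8; 140 -22.5 22.3; 145 -22.0 21.9; 150 -21.7 21.8; 155 -22.1 22.0; 160 -22.7 22.4; 165 -23.1 23.0; 170 -23.5 23.4; 175 -23.9 23.5;
```

```bash

python3 -m handwheel '[{"gripper":88,"xyz":[3,2,0],"twist":0.124},{"gripper":88,"xyz":[2,2,0],"twist":0.124},{"gripper":88,"xyz":[2,2,0],"twist":0.124},{"gripper":88,"xyz":[2,2,0],"twist":0.124},{"gripper":88,"xyz":[2,2,0],"twist":0.124}]' |tail -5
python3 -m handwheel '[{"gripper":88,"xyz":[0,0,-10],"twist":0.124},{"gripper":88,"xyz":[0,0,-10],"twist":0.124},{"gripper":88,"xyz":[0,0,-10],"twist":0.124},{"gripper":88,"xyz":[0,0,-10],"twist":0.124},{"gripper":88,"xyz":[0,0,-10],"twist":0.124}]'|tail -5
python3 -m handwheel '[{"gripper":88,"xyz":[0,0,-10],"twist":0.124},{"gripper":88,"xyz":[0,0,-10],"twist":0.124},{"gripper":88,"xyz":[0,0,-10],"twist":0.124},{"gripper":88,"xyz":[0,0,-5],"twist":0.124},{"gripper":88,"xyz":[0,0,-5],"twist":0.124}]'|tail -5
python3 -m handwheel '[{"gripper":88,"xyz":[0,0,0],"twist":0.124},{"gripper":88,"xyz":[0,0,0],"twist":0.124},{"gripper":88,"xyz":[0,0,0],"twist":0.124},{"gripper":88,"xyz":[0,0,0],"twist":0.124},{"gripper":88,"xyz":[0,0,0],"twist":0.124}]'|tail -5
python3 -m handwheel '[{"gripper":88,"xyz":[0,0,0],"twist":0.124},{"gripper":88,"xyz":[0,0,0],"twist":0.124},{"gripper":88,"xyz":[0,0,0],"twist":0},{"gripper":88,"xyz":[0,0,0],"twist":0},{"gripper":88,"xyz":[0,0,0],"twist":0}]'
python3 - <<'E'
from h import *
s=env.state(); print(s['qpos'],s['ee_pos'],s['moment'])
p,d,(K,W)=shot('wrist','w2.png'); C=cloud(d,K,W)
m=(C[...,2]>.101)&(C[...,2]<.108)&(np.hypot(C[...,0]-.503,C[...,1]+.147)<.025);Q=C[m]
print(len(Q),cv2.minEnclosingCircle((Q[:,:2]*1000).astype('f4')),np.median(Q,0))
m=(C[...,2]>.0795)&(C[...,2]<.0855)&(np.hypot(C[...,0]-.5035,C[...,1]+.147)<.03)
print(cv2.minAreaRect((C[m][:,:2]*1000).astype('f4')))
E
```

```text
ee_pos: [0.5033, -0.1474, 0.2388]
ee_rot: [2.824, 1.377, -0.0]
contact_force: [0.9, 0.5, -0.3]
gripper_width: 0.088
finger_force: 0.0
ee_pos: [0.5032, -0.1475, 0.1884]
ee_rot: [2.269, 2.173, -0.0]
contact_force: [0.9, -0.8, 0.3]
gripper_width: 0.088
finger_force: 0.0
ee_pos: [0.5031, -0.1474, 0.1483]
ee_rot: [-1.498, -2.761, 0.0]
contact_force: [0.4, -0.3, -0.4]
gripper_width: 0.0878
finger_force: 0.0
ee_pos: [0.5032, -0.1475, 0.1488]
ee_rot: [-0.584, -3.087, 0.0]
contact_force: [-0.1, -0.1, 0.2]
gripper_width: 0.0879
finger_force: 0.0
time: 3.48
ee_pos: [0.5036, -0.1467, 0.1488]
ee_rot: [0.211, 3.134, -0.0]
contact_force: [-0.8, 0.2, 0.4]
gripper_width: 0.0881
finger_force: 0.0
[-5.06990242e-01  4.00289367e-01  1.62291460e+00 -4.57101355e-05
  1.11834061e+00 -1.94306289e+00] [ 0.50362865 -0.14669958  0.14879365] [ 0.0748961  -0.1204957  -0.02268259]
1917 ((503.0843505859375, -147.23826599121094), 17.32426643371582) [ 0.50164968 -0.14702789  0.10432262]
((502.5090637207031, -146.88063049316406), (44.00160598754883, 48.809783935546875), 59.525909423828125)
```

```bash

python3 -m handwheel '[{"gripper":88,"xyz":[0,0,-20],"twist":0},{"gripper":88,"xyz":[0,0,-20],"twist":0},{"gripper":70,"xyz":[0,0,-15],"twist":0},{"gripper":60,"xyz":[0,0,-5],"twist":0},{"gripper":45,"xyz":[0,0,0],"twist":0}]' 15
python3 -m handwheel '[{"gripper":30,"xyz":[0,0,0],"twist":0},{"gripper":30,"xyz":[0,0,0],"twist":0},{"gripper":30,"xyz":[0,0,0],"twist":0},{"gripper":30,"xyz":[0,0,0],"twist":0},{"gripper":30,"xyz":[0,0,0],"twist":0}]' 15
python3 - <<'E'
from h import *
s=env.state(); print(s['qpos'],s['contact_force'],s['moment'])
E
```

```text
time: 3.95
ee_pos: [0.5035, -0.1459, 0.0879]
ee_rot: [-0.206, -3.133, -0.001]
contact_force: [-0.5, 0.2, -0.3]
gripper_width: 0.07
finger_force: 0.0
time: 4.37
ee_pos: [0.5042, -0.1461, 0.0892]
ee_rot: [0.204, 3.134, -0.001]
contact_force: [-1.0, -5.2, 0.4]
gripper_width: 0.0367
finger_force: 3.7
[-5.05462723e-01  4.80641215e-01  1.67966322e+00 -1.67213032e-04
  9.80395004e-01 -1.94636403e+00] [-0.99734056 -5.22091821  0.42604518] [-1.14940091 -0.00148661 -0.06056042]
```

```bash

python3 -m handwheel '[{"gripper":30,"xyz":[-0.5,-1,0],"twist":0},{"gripper":30,"xyz":[0,0,0],"twist":0},{"gripper":30,"xyz":[0,0,0],"twist":0}]' 15
python3 - <<'E'
from h import *
s=env.state(); print(s['qpos'],s['contact_force'],s['moment'])
E
```

```text
time: 4.62
ee_pos: [0.504, -0.1477, 0.0892]
ee_rot: [0.204, 3.133, -0.002]
contact_force: [0.8, -5.4, 1.1]
gripper_width: 0.0335
finger_force: 15.0
[-5.08131334e-01  4.80592716e-01  1.67965890e+00 -6.66941010e-04
  9.79324392e-01 -1.94858947e+00] [ 0.82873855 -5.44278661  1.11350577] [-0.73696091 -0.31986241 -0.04682485]
```

```bash

python3 -m handwheel '[{"gripper":30,"xyz":[0,-0.5,0],"twist":-0.03},{"gripper":30,"xyz":[0,0,0.1],"twist":-0.06},{"gripper":30,"xyz":[0,0,0.1],"twist":-0.06}]' 15
python3 -c "
from h import *
s=env.state(); print(s['qpos'][5],s['contact_force'],s['moment'])"
python3 -m handwheel '[{"gripper":30,"xyz":[0,0,0.1],"twist":-0.08},{"gripper":30,"xyz":[0,0,0.1],"twist":-0.08},{"gripper":30,"xyz":[0,0,0.1],"twist":-0.08}]'
python3 -c "
from h import *
s=env.state(); print(s['qpos'][5],s['contact_force'],s['moment'])
p,d,_=shot('wrist'); cv2.imwrite('pics/k1.png',p[:,:,::-1])"
```

```text
time: 4.87
ee_pos: [0.5039, -0.1478, 0.0893]
ee_rot: [0.441, 3.109, -0.001]
contact_force: [2.1, -2.4, 1.1]
gripper_width: 0.0333
finger_force: 15.0
-1.7970958590416661 [ 2.0845894  -2.40207262  1.12908697] [-0.37033782 -0.40715142  0.25502107]
time: 5.12
ee_pos: [0.5039, -0.1478, 0.0896]
ee_rot: [0.812, 3.033, -0.001]
contact_force: [1.5, -3.6, 1.6]
gripper_width: 0.0336
finger_force: 15.0
-1.5560036647254505 [ 1.48669003 -3.57833577  1.64072178] [-0.46514588 -0.29900829  0.29594315]
```

View pics/k1.png

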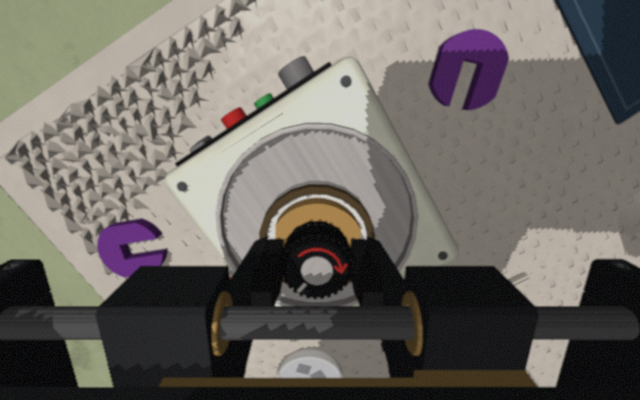

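The fingers hold the knob, and its white mark is near (303,287) with the hub at (316,268). I'll turn further and check that the mark stays fixed relative to the fingers.

```bash

python3 -m handwheel '[{"gripper":30,"xyz":[0,0,0.15],"twist":-0.1},{"gripper":30,"xyz":[0,0,0.15],"twist":-0.1},{"gripper":30,"xyz":[0,0,0.15],"twist":-0.1},{"gripper":30,"xyz":[0,0,0.15],"twist":-0.1},{"gripper":30,"xyz":[0,0,0.15],"twist":-0.1}]'
python3 -c "
from h import *
s=env.state(); print(s['qpos'][5],s['contact_force'],s['moment'])
p,d,(K,W)=shot('wrist'); cv2.imwrite('pics/k2.png',p[:,:,::-1])
a=cv2.imread('pics/k1.png')[220:300,270:370]; b=p[220:300,270:370,::-1]
c=cv2.resize(np.hstack([a,b]),None,fx=4,fy=4); cv2.imwrite('pics/k12.png',c)
"
```

```text
time: 5.58
ee_pos: [0.5039, -0.1479, 0.0904]
ee_rot: [1.536, 2.739, -0.001]
contact_force: [1.9, -3.7, 1.8]
gripper_width: 0.0334
finger_force: 15.0
-1.0568819689959394 [ 1.93798194 -3.66317174  1.78033902] [-0.62415182 -0.36010426  0.31822988]
```

View pics/k12.png

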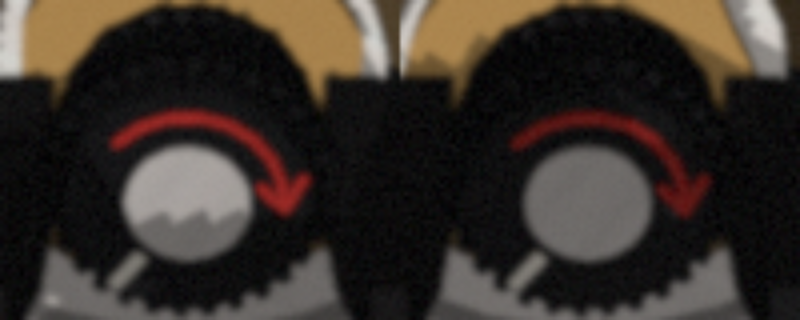

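The mark has not moved relative to the fingers, so there is no slip.

```bash
M='from h import *
s=env.state(); print(s["qpos"][5].round(3),s["contact_force"].round(1),s["moment"].round(3))'
python3 -m handwheel '[{"gripper":30,"xyz":[0,0,0.15],"twist":-0.1},{"gripper":30,"xyz":[0,0,0.15],"twist":-0.1},{"gripper":30,"xyz":[0,0,0.15],"twist":-0.1},{"gripper":30,"xyz":[0,0,0.15],"twist":-0.1},{"gripper":30,"xyz":[0,0,0.15],"twist":-0.1}]'|sed -n 2p; python3 -c "$M"
python3 -m handwheel '[{"gripper":30,"xyz":[0,0,0.15],"twist":-0.1},{"gripper":30,"xyz":[0,0,0.15],"twist":-0.1},{"gripper":30,"xyz":[0,0,0.15],"twist":-0.1},{"gripper":30,"xyz":[0,0,0.15],"twist":-0.1},{"gripper":30,"xyz":[0,0,0.15],"twist":-0.1}]'|sed -n 2p; python3 -c "$M"
python3 -m handwheel '[{"gripper":30,"xyz":[0,0,0.14],"twist":-0.1},{"gripper":30,"xyz":[0,0,0.14],"twist":-0.1},{"gripper":30,"xyz":[0,0,0.07],"twist":-0.05}]'|sed -n 2p; python3 -c "$M"
```

```text
ee_pos: [0.5038, -0.148, 0.0911]
-0.559 [ 0.2 -4.8  2.6] [-0.716 -0.214  0.293]
ee_pos: [0.5037, -0.1479, 0.0918]
-0.059 [ 0.6 -5.4  3.5] [-0.822 -0.163  0.326]
ee_pos: [0.5036, -0.1479, 0.0921]
0.191 [-0.9 -5.1  2.9] [-0.774  0.012  0.249]
```

```bash
cat > chk.py <<'E'
from h import *
import sys
s=env.state(); print(s["qpos"][5].round(3),s["contact_force"].round(1),s["moment"].round(3))
sys.exit(s["moment"][2]>0.40)
E
python3 -m handwheel '[{"gripper":30,"xyz":[0,0.2,0.07],"twist":-0.05},{"gripper":30,"xyz":[0,0.2,0.07],"twist":-0.05},{"gripper":30,"xyz":[0,0.2,0.07],"twist":-0.05}]'|sed -n 2p; python3 chk.py && \
python3 -m handwheel '[{"gripper":30,"xyz":[0,0,0.07],"twist":-0.05},{"gripper":30,"xyz":[0,0,0.07],"twist":-0.05},{"gripper":30,"xyz":[0,0,0.07],"twist":-0.05}]'|sed -n 2p; python3 chk.py && \
python3 -m handwheel '[{"gripper":30,"xyz":[0,0,0.07],"twist":-0.05},{"gripper":30,"xyz":[0,0,0.07],"twist":-0.05},{"gripper":30,"xyz":[0,0,0.07],"twist":-0.05}]'|sed -n 2p; python3 chk.py && \
python3 -m handwheel '[{"gripper":30,"xyz":[0,0,0.07],"twist":-0.05},{"gripper":30,"xyz":[0,0,0.07],"twist":-0.05},{"gripper":30,"xyz":[0,0,0.07],"twist":-0.05}]'|sed -n 2p; python3 chk.py && \
python3 -m handwheel '[{"gripper":30,"xyz":[0,0,0.07],"twist":-0.05},{"gripper":30,"xyz":[0,0,0.07],"twist":-0.05},{"gripper":30,"xyz":[0,0,0.07],"twist":-0.05}]'|sed -n 2p; python3 chk.py
```

```text
ee_pos: [0.5038, -0.1476, 0.0924]
0.34 [ 1.7 -7.3  1.3] [-1.141 -0.195  0.313]
0.34 [ 1.7 -7.3  1.3] [-1.141 -0.195  0.313]
0.34 [ 1.7 -7.3  1.3] [-1.141 -0.195  0.313]
0.34 [ 1.7 -7.3  1.3] [-1.141 -0.195  0.313]
0.34 [ 1.7 -7.3  1.3] [-1.141 -0.195  0.313]False
False
False
False
False
```

```bash
sed -i 's/sys.exit(.*/sys.exit(int(s["moment"][2]>0.40))/' chk.py
python3 -m handwheel '[{"gripper":30,"xyz":[0,-0.5,0.07],"twist":-0.05},{"gripper":30,"xyz":[0,-0.5,0.07],"twist":-0.05},{"gripper":30,"xyz":[0,-0.3,0.07],"twist":-0.05}]'|sed -n 2p; python3 chk.py && \
python3 -m handwheel '[{"gripper":30,"xyz":[0,0,0.07],"twist":-0.05},{"gripper":30,"xyz":[0,0,0.07],"twist":-0.05},{"gripper":30,"xyz":[0,0,0.07],"twist":-0.05}]'|sed -n 2p && python3 chk.py && \
python3 -m handwheel '[{"gripper":30,"xyz":[0,0,0.07],"twist":-0.05},{"gripper":30,"xyz":[0,0,0.07],"twist":-0.05},{"gripper":30,"xyz":[0,0,0.07],"twist":-0.05}]'|sed -n 2p && python3 chk.py && \
python3 -m handwheel '[{"gripper":30,"xyz":[0,0,0.07],"twist":-0.05},{"gripper":30,"xyz":[0,0,0.07],"twist":-0.05},{"gripper":30,"xyz":[0,0,0.07],"twist":-0.05}]'|sed -n 2p && python3 chk.py && \
python3 -m handwheel '[{"gripper":30,"xyz":[0,0,0.07],"twist":-0.05},{"gripper":30,"xyz":[0,0,0.07],"twist":-0.05},{"gripper":30,"xyz":[0,0,0.07],"twist":-0.05}]'|sed -n 2p && python3 chk.py
```

```text
ee_pos: [0.5038, -0.1478, 0.0925]
0.487 [2.3 1.4 3.3] [ 0.211 -0.328  0.301]
ee_pos: [0.5038, -0.1478, 0.0928]
0.637 [2.3 0.  3.2] [ 0.054 -0.31   0.308]
ee_pos: [0.5038, -0.1478, 0.093]
0.787 [2.  0.6 3.1] [ 0.054 -0.27   0.29 ]
ee_pos: [0.5038, -0.1478, 0.0932]
0.937 [ 1.6 -0.4  4.3] [-0.019 -0.267  0.329]
ee_pos: [0.5038, -0.1479, 0.0934]
1.087 [1.4 0.6 3.3] [-0.038 -0.275  0.301]
```

```bash

python3 -m handwheel '[{"gripper":30,"xyz":[0,0,0.07],"twist":-0.05},{"gripper":30,"xyz":[0,0,0.07],"twist":-0.05}]'|sed -n 2p; python3 chk.py && \
python3 -m handwheel '[{"gripper":30,"xyz":[0,0,0.07],"twist":-0.05},{"gripper":30,"xyz":[0,0,0.07],"twist":-0.05}]'|sed -n 2p && python3 chk.py && \
python3 -m handwheel '[{"gripper":30,"xyz":[0,0,0.07],"twist":-0.05},{"gripper":30,"xyz":[0,0,0.07],"twist":-0.05}]'|sed -n 2p && python3 chk.py && \
python3 -m handwheel '[{"gripper":30,"xyz":[0,0,0.07],"twist":-0.05},{"gripper":30,"xyz":[0,0,0.07],"twist":-0.05}]'|sed -n 2p && python3 chk.py && \
python3 -m handwheel '[{"gripper":30,"xyz":[0,0,0.07],"twist":-0.05},{"gripper":30,"xyz":[0,0,0.07],"twist":-0.05}]'|sed -n 2p && python3 chk.py && \
python3 -m handwheel '[{"gripper":30,"xyz":[0,0,0.07],"twist":-0.05},{"gripper":30,"xyz":[0,0,0.07],"twist":-0.05}]'|sed -n 2p && python3 chk.py 
```

```text
ee_pos: [0.5038, -0.1479, 0.0936]
1.187 [1.  0.6 4.6] [ 0.054 -0.226  0.266]
ee_pos: [0.5038, -0.1479, 0.0937]
1.287 [1.4 0.  3.4] [ 0.059 -0.271  0.372]
ee_pos: [0.5034, -0.1477, 0.0936]
1.387 [-1.4  0.9  3.3] [0.125 0.113 0.383]
ee_pos: [0.5033, -0.1477, 0.0936]
1.487 [-0.5  0.7  1.8] [0.112 0.029 0.339]
ee_pos: [0.5032, -0.1476, 0.0937]
1.587 [-2.   1.2  1.7] [0.214 0.145 0.397]
ee_pos: [0.5032, -0.1475, 0.0937]
1.687 [-0.1  2.1  0.7] [ 0.212 -0.136  0.372]
```

```bash

python3 -m handwheel '[{"gripper":60,"xyz":[0,0,0],"twist":0.0},{"gripper":60,"xyz":[0,0,0],"twist":0},{"gripper":75,"xyz":[0,0,5],"twist":0},{"gripper":75,"xyz":[0,0,25],"twist":0.05},{"gripper":75,"xyz":[0,0,25],"twist":0.04}]'
python3 -m handwheel '[{"gripper":75,"xyz":[0,0,0],"twist":0.0},{"gripper":75,"xyz":[0,0,0],"twist":0}]'
cat > see.py <<'E'
from h import *
s=env.state(); print(s['qpos'][[0,5]],s['ee_pos'],s['ee_rot'])
p,d,(K,W)=shot('wrist','w3.png'); C=cloud(d,K,W); np.savez('pics/w3',p=p,d=d,K=K,W=W)
r=np.hypot(C[...,0]-.503,C[...,1]+.147)
m=(C[...,2]>.101)&(C[...,2]<.115)&(r<.025);Q=C[m]
print(len(Q),cv2.minEnclosingCircle((Q[:,:2]*1000).astype('f4')),np.median(Q,0),np.percentile(Q[:,2],[20,80]))
m=(C[...,2]>.0795)&(C[...,2]<.0855)&(r<.03)
print(cv2.minAreaRect((C[m][:,:2]*1000).astype('f4')),np.median(C[m][:,2]))
m=(C[...,2]>.071)&(C[...,2]<.0785)&(r<.036)&(r>.028)
print(cv2.minEnclosingCircle((C[m][:,:2]*1000).astype('f4')),np.median(C[m][:,2]))
E
python3 see.py
```

```text
time: 9.63
ee_pos: [0.5029, -0.1478, 0.1491]
ee_rot: [-3.03, 0.828, 0.004]
contact_force: [0.2, -0.6, 1.0]
gripper_width: 0.0648
finger_force: 0.0
time: 9.8
ee_pos: [0.5039, -0.1484, 0.15]
ee_rot: [3.029, -0.833, 0.004]
contact_force: [0.2, 0.2, -0.7]
gripper_width: 0.0748
finger_force: 0.0
[-0.50967195  1.59804586] [ 0.50387564 -0.14835734  0.15004458] [ 3.02863041 -0.8332912   0.00357444]
2135 ((503.3105773925781, -147.00958251953125), 17.345584869384766) [ 0.50519353 -0.14804066  0.10864253] [0.10709874 0.10932381]
((504.84918212890625, -148.1186065673828), (44.171958923339844, 44.57284164428711), 57.64775848388672) 0.082643948234778
((503.43646240234375, -146.8432159423828), 32.09267807006836) 0.07560712280589192
```

```bash
python3 - <<'E'
from h import *
z=np.load('pics/w3.npz'); K,W,p,d=z['K'],z['W'],z['p'],z['d']; C=cloud(d,K,W)
c=np.array([.5033,-.147]); r=np.hypot(C[...,0]-c[0],C[...,1]-c[1])
for a,b in((0,.005),(.007,.014)):
    m=(r>=a)&(r<b)&(C[...,2]>.1); print(m.sum(),C[m][:,2].mean(),np.median(C[m][:,2]))
m=(C[...,2]>.0795)&(C[...,2]<.0855)&(r<.03); Q=C[m][:,:2]
for a in range(-42,-20,2):
    n=np.array([-np.sin(np.radians(a)),np.cos(np.radians(a))]); s=(Q-c)@n*1000
    print(a,np.percentile(s,[1,99]).round(1),end='; ')
t=np.radians(-31); s=(Q-c)@[np.cos(t),np.sin(t)]*1000; print(np.percentile(s,[1,99]))
cv2.imwrite('pics/w3c.png',cv2.resize(p[130:400,200:440,::-1],None,fx=2.2,fy=2.2))
E
```

```text
186 0.10909182480909745 0.10908758924046325
1079 0.10891806110168134 0.10891428359369429
-42 [-22.6  22.7]; -40 [-22.4  22.5]; -38 [-22.1  22.3]; -36 [-22.   22.1]; -34 [-21.8  22. ]; -32 [-21.7  21.8]; -30 [-21.8  21.7]; -28 [-21.9  21.9]; -26 [-22.  22.]; -24 [-22.2  22.2]; -22 [-22.4  22.3]; [-15.44420828  23.27693616]
```

View pics/w3c.png

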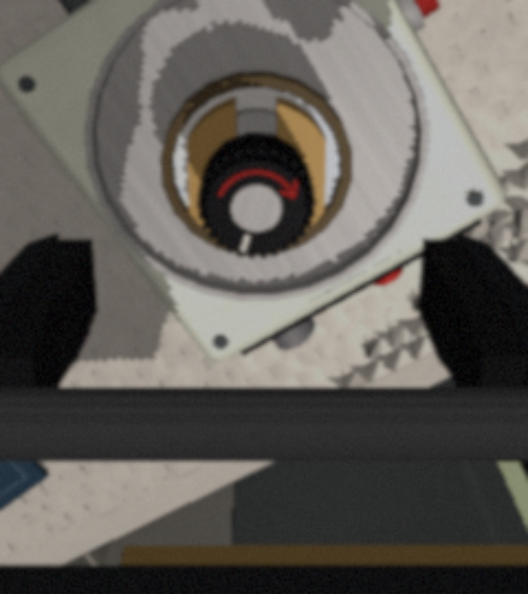

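```bash

python3 -m handwheel '[{"gripper":75,"xyz":[0,0,-25],"twist":0},{"gripper":75,"xyz":[0,0,-25],"twist":0},{"gripper":70,"xyz":[0,0,-15],"twist":0},{"gripper":65,"xyz":[0,0,-6],"twist":0},{"gripper":60,"xyz":[0,0,0],"twist":0}]' 10
python3 -m handwheel '[{"gripper":55,"xyz":[0,0,0],"twist":0},{"gripper":50,"xyz":[0,0,0],"twist":0},{"gripper":48,"xyz":[0,0,0],"twist":0},{"gripper":48,"xyz":[0,0,0],"twist":0}]'
```

```text
time: 10.27
ee_pos: [0.5024, -0.1476, 0.076]
ee_rot: [-3.027, 0.835, 0.007]
contact_force: [0.3, 0.4, -3.8]
gripper_width: 0.062
finger_force: 10.0
time: 10.6
ee_pos: [0.5035, -0.1482, 0.0783]
ee_rot: [3.028, -0.835, 0.0]
contact_force: [-0.6, 0.6, -3.1]
gripper_width: 0.0625
finger_force: 10.0
```

```bash

python3 -m handwheel '[{"gripper":75,"xyz":[0,0,0],"twist":0},{"gripper":75,"xyz":[0,0,0],"twist":0},{"gripper":75,"xyz":[0,0,1.5],"twist":0},{"gripper":60,"xyz":[0,0,0],"twist":0},{"gripper":55,"xyz":[0,0,0],"twist":0}]' 10
python3 -m handwheel '[{"gripper":50,"xyz":[0,0,0],"twist":0},{"gripper":48,"xyz":[0,0,0],"twist":0},{"gripper":48,"xyz":[0,0,0],"twist":0}]'
```

```text
time: 11.02
ee_pos: [0.5037, -0.1483, 0.0798]
ee_rot: [3.028, -0.835, 0.001]
contact_force: [-0.4, -0.9, 0.3]
gripper_width: 0.0641
finger_force: 0.0
time: 11.27
ee_pos: [0.5035, -0.1482, 0.0794]
ee_rot: [3.029, -0.835, -0.0]
contact_force: [0.2, -0.6, 0.1]
gripper_width: 0.0478
finger_force: 0.0
```

```bash

python3 -m handwheel '[{"gripper":48,"xyz":[0,0,-0.8],"twist":0},{"gripper":40,"xyz":[0,0,0],"twist":0},{"gripper":40,"xyz":[0,0,0],"twist":0},{"gripper":40,"xyz":[0,0,0],"twist":0}]' 10
```

```text
time: 11.6
ee_pos: [0.5034, -0.1482, 0.0785]
ee_rot: [-3.028, 0.835, 0.001]
contact_force: [0.1, -0.8, -1.1]
gripper_width: 0.0439
finger_force: 10.0
```

```bash

python3 -m handwheel '[{"gripper":40,"xyz":[0,0,1],"twist":0},{"gripper":40,"xyz":[0,0,1.2],"twist":0},{"gripper":40,"xyz":[0,0,1.2],"twist":0},{"gripper":40,"xyz":[0,0,0.9],"twist":0},{"gripper":40,"xyz":[0,0,0],"twist":0}]' 15
python3 - <<'E'
from h import *
s=env.state(); print(s['moment'])
p,d,(K,W)=shot('wrist'); C=cloud(d,K,W); r=np.hypot(C[...,0]-.5033,C[...,1]+.147)
print(np.histogram(C[(r<.026)&(C[...,2]>.075)][:,2],bins=np.arange(.075,.113,.001)))
E
```

```text
time: 12.02
ee_pos: [0.5034, -0.1482, 0.0831]
ee_rot: [3.029, -0.835, -0.0]
contact_force: [-1.0, 0.5, 0.2]
gripper_width: 0.0438
finger_force: 15.0
[ 0.14049838  0.11652937 -0.00978439]
(array([   0,    4,   11,    6,   15,   10,   13,   16,   25,   19,   40,
        590, 1183,  270,   91,   75,   82,   98,  110,   94,   88,   95,
         99,  104,  106,  112,  122,  126,  170,  180,  285,  422,  441,
       1620, 1266,  157,   49,   38]), array([0.075, 0.076, 0.077, 0.078, 0.079, 0.08 , 0.081, 0.082, 0.083,
       0.084, 0.085, 0.086, 0.087, 0.088, 0.089, 0.09 , 0.091, 0.092,
       0.093, 0.094, 0.095, 0.096, 0.097, 0.098, 0.099, 0.1  , 0.101,
       0.102, 0.103, 0.104, 0.105, 0.106, 0.107, 0.108, 0.109, 0.11 ,
       0.111, 0.112, 0.113]))
```

```bash

python3 -m handwheel '[{"gripper":40,"xyz":[-1.7,1,0],"twist":0},{"gripper":40,"xyz":[-2.6,1.5,0],"twist":0},{"gripper":40,"xyz":[-2.6,1.5,0],"twist":0}]'
python3 -m handwheel '[{"gripper":40,"xyz":[-3.4,2.1,0],"twist":0},{"gripper":40,"xyz":[-3.4,2.1,0],"twist":0},{"gripper":40,"xyz":[-3.4,2.1,0],"twist":0}]'
```

```text
time: 12.32
ee_pos: [0.4963, -0.144, 0.0829]
ee_rot: [-3.028, 0.835, 0.0]
contact_force: [-0.0, -0.6, -0.5]
gripper_width: 0.0438
finger_force: 15.0
time: 12.57
ee_pos: [0.486, -0.1376, 0.0829]
ee_rot: [-3.028, 0.835, 0.0]
contact_force: [-0.6, 1.2, -0.7]
gripper_width: 0.0441
finger_force: 15.0
```

```bash

python3 -m handwheel '[{"gripper":40,"xyz":[-7,4.2,0],"twist":0},{"gripper":40,"xyz":[-9,5.4,0],"twist":0},{"gripper":40,"xyz":[-9,5.4,0],"twist":0},{"gripper":40,"xyz":[-9,5.4,0],"twist":0},{"gripper":40,"xyz":[-9,5.4,0],"twist":0}]'
python3 -m handwheel '[{"gripper":40,"xyz":[0,10,10],"twist":0},{"gripper":40,"xyz":[0,20,10],"twist":0},{"gripper":40,"xyz":[1,30,0],"twist":0},{"gripper":40,"xyz":[1,35,0],"twist":0},{"gripper":40,"xyz":[1,35,0],"twist":0}]'
python3 -m handwheel '[{"gripper":40,"xyz":[1,35,0],"twist":0},{"gripper":40,"xyz":[1,35,0],"twist":0},{"gripper":40,"xyz":[1,35,0],"twist":0},{"gripper":40,"xyz":[1,35,0],"twist":0},{"gripper":40,"xyz":[1,30,0],"twist":0}]'
python3 -m handwheel '[{"gripper":40,"xyz":[1,25,0],"twist":0},{"gripper":40,"xyz":[0,15,0],"twist":0},{"gripper":40,"xyz":[0,0,0],"twist":0},{"gripper":40,"xyz":[0,0,0],"twist":0}]'
python3 -c "
from h import *
s=env.state(); print(s['qpos'])
p,d,(K,W)=shot('top','t2.png');p,d,(K,W)=shot('wrist','w4.png'); C=cloud(d,K,W)
m=(C[...,2]<.02)&(abs(C[...,0]-.46)<.03)&(abs(C[...,1]-.14)<.02);print(m.sum(),np.median(C[m][:,2]))
"
```

```text
time: 12.98
ee_pos: [0.4425, -0.1115, 0.0829]
ee_rot: [-3.029, 0.835, 0.0]
contact_force: [0.1, 0.1, -1.2]
gripper_width: 0.0434
finger_force: 15.0
time: 13.4
ee_pos: [0.4465, 0.0196, 0.104]
ee_rot: [-3.028, 0.837, -0.002]
contact_force: [1.6, -0.8, -0.9]
gripper_width: 0.0438
finger_force: 15.0
time: 13.82
ee_pos: [0.451, 0.1907, 0.1039]
ee_rot: [-3.028, 0.834, -0.001]
contact_force: [1.1, 0.9, -0.7]
gripper_width: 0.0435
finger_force: 15.0
time: 14.15
ee_pos: [0.4521, 0.2286, 0.1034]
ee_rot: [-3.029, 0.833, -0.001]
contact_force: [0.9, -0.6, -0.6]
gripper_width: 0.0434
finger_force: 15.0
[ 2.36503342e-01  4.25734204e-01  1.72274329e+00 -1.59166749e-04
  9.92678193e-01  2.34389939e+00]
4323 0.003752402163736679
```

View pics/w4.png

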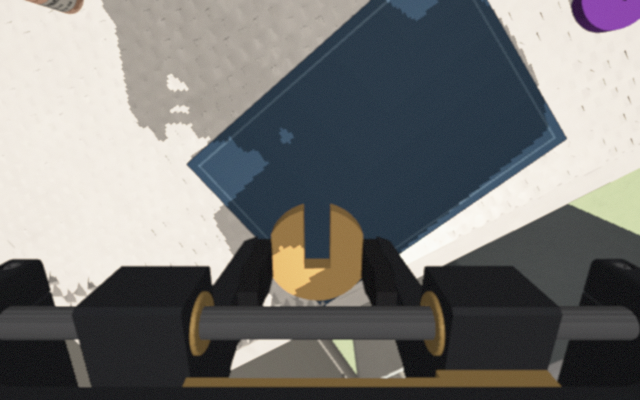

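The wrist view shows the washer held level at (317,250). Two mat corners are visible at (188,162) and (567,137), so I'll check the mat pose from these.

```bash
python3 -c "
from h import *
K,W=cam('wrist')
for q in((188,162),(567,137),(483,0)): print(ray(K,W,*q,.004).round(4))
"
```

```text
[0.5262 0.2996 0.004 ]
[0.3945 0.0421 0.004 ]
[0.5126 0.0619 0.004 ]
```

```bash

python3 -m handwheel '[{"gripper":40,"xyz":[0,0,-20],"twist":0},{"gripper":40,"xyz":[0,0,-30],"twist":0},{"gripper":40,"xyz":[0,0,-22],"twist":0},{"gripper":40,"xyz":[0,0,-15],"twist":0},{"gripper":40,"xyz":[0,0,-4],"twist":0}]'
python3 -m handwheel '[{"gripper":40,"xyz":[0,0,-1],"twist":0},{"gripper":40,"xyz":[0,0,-0.7],"twist":0},{"gripper":40,"xyz":[0,0,0],"twist":0}]'
```

```text
time: 14.67
ee_pos: [0.4513, 0.2267, 0.01]
ee_rot: [3.026, -0.837, -0.005]
contact_force: [-0.9, 0.2, -0.7]
gripper_width: 0.0433
finger_force: 15.0
time: 14.92
ee_pos: [0.4531, 0.2278, 0.0112]
ee_rot: [-3.028, 0.836, -0.002]
contact_force: [-0.2, -0.2, -1.8]
gripper_width: 0.0435
finger_force: 15.0
```

```bash

python3 -m handwheel '[{"gripper":40,"xyz":[0,0,-0.8],"twist":0},{"gripper":40,"xyz":[0,0,0],"twist":0},{"gripper":40,"xyz":[0,0,0],"twist":0}]'
python3 -m handwheel '[{"gripper":40,"xyz":[0,0,-0.7],"twist":0},{"gripper":40,"xyz":[0,0,0],"twist":0}]'
```

```text
time: 15.17
ee_pos: [0.4526, 0.2279, 0.0099]
ee_rot: [-3.028, 0.835, -0.001]
contact_force: [-0.1, 0.2, -0.5]
gripper_width: 0.0437
finger_force: 15.0
time: 15.33
ee_pos: [0.4526, 0.228, 0.0094]
ee_rot: [-3.028, 0.835, -0.001]
contact_force: [-2.7, -0.1, 7.0]
gripper_width: 0.0435
finger_force: 15.0
```

```bash

python3 -m handwheel '[{"gripper":46,"xyz":[0,0,0],"twist":0},{"gripper":50,"xyz":[0,0,0],"twist":0},{"gripper":60,"xyz":[0,0,0],"twist":0},{"gripper":60,"xyz":[0,0,0],"twist":0},{"gripper":70,"xyz":[0,0,15],"twist":0}]'
python3 -m handwheel '[{"gripper":88,"xyz":[0,0,30],"twist":0},{"gripper":88,"xyz":[0,0,40],"twist":0},{"gripper":88,"xyz":[0,-15,40],"twist":0},{"gripper":88,"xyz":[0,-35,10],"twist":0},{"gripper":88,"xyz":[2,-35,0],"twist":0}]'
python3 - <<'E'
from h import *
p,d,(K,W)=shot('wrist','w5.png'); C=cloud(d,K,W)
m=(np.hypot(C[...,0]-.4525,C[...,1]-.228)<.03)&(C[...,2]>.008)&(C[...,2]<.03); Q=C[m]
A=np.c_[Q[:,:2],np.ones(len(Q))]; print(len(Q),np.linalg.lstsq(A,Q[:,2],rcond=None)[0],np.median(Q[:,2]),cv2.minEnclosingCircle((Q[:,:2]*1000).astype('f4')))
E
```

```text
time: 15.75
ee_pos: [0.4511, 0.2275, 0.022]
ee_rot: [3.026, -0.835, -0.006]
contact_force: [-0.2, -0.1, -0.3]
gripper_width: 0.0647
finger_force: 0.0
time: 16.17
ee_pos: [0.4554, 0.143, 0.1459]
ee_rot: [-3.028, 0.831, -0.009]
contact_force: [0.7, -0.2, -0.2]
gripper_width: 0.0883
finger_force: 0.0
1597 [-0.01041602  0.01246097  0.01528281] 0.013609786954977166 ((453.4181823730469, 227.6619415283203), 25.409114837646484)
```

View pics/w5.png

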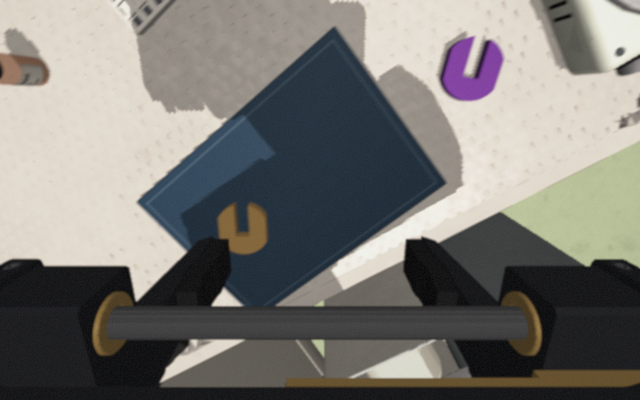

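The washer is flat on the mat at (243,228), about (0.453, 0.228) m. Now for the wheel.

```bash

python3 -m handwheel '[{"gripper":88,"xyz":[5,-35,5],"twist":0},{"gripper":88,"xyz":[5,-35,0],"twist":0},{"gripper":88,"xyz":[6,-35,0],"twist":0},{"gripper":88,"xyz":[6,-35,0],"twist":0},{"gripper":88,"xyz":[6,-35,0],"twist":0}]'|tail -5
python3 -m handwheel '[{"gripper":88,"xyz":[6,-35,0],"twist":0},{"gripper":88,"xyz":[6,-35,0],"twist":0},{"gripper":88,"xyz":[5,-30,0],"twist":0},{"gripper":88,"xyz":[3,-16,0],"twist":0},{"gripper":88,"xyz":[0,0,0],"twist":0}]'
python3 -m handwheel '[{"gripper":88,"xyz":[0,0,0],"twist":0},{"gripper":88,"xyz":[0,0,0],"twist":0}]'|sed -n 2p
python3 see.py
```

```text
ee_pos: [0.4823, -0.0334, 0.1477]
ee_rot: [-3.028, 0.835, 0.0]
contact_force: [0.3, 0.6, -0.1]
gripper_width: 0.0878
finger_force: 0.0
time: 17.05
ee_pos: [0.5026, -0.1502, 0.1474]
ee_rot: [3.027, -0.84, 0.0]
contact_force: [0.8, 0.0, -0.5]
gripper_width: 0.0881
finger_force: 0.0
ee_pos: [0.5022, -0.1463, 0.1476]
[-0.50792217  1.59993385] [ 0.50218062 -0.14634928  0.14756211] [-3.02849701e+00  8.33589807e-01  1.18445609e-03]
2201 ((503.1979064941406, -146.97195434570312), 17.45106315612793) [ 0.5051068  -0.14797475  0.10863607] [0.10713907 0.1093334 ]
((0.0, 0.0), (0.0, 0.0), 0.0) nan
((504.5541687011719, -148.51995849609375), 32.122947692871094) 0.07548230604272954
  return _methods._mean(a, axis=axis, dtype=dtype,
  ret = ret.dtype.type(ret / rcount)
```

```bash

python3 -m handwheel '[{"gripper":88,"xyz":[1.3,-0.8,-25],"twist":0},{"gripper":88,"xyz":[0,0,-25],"twist":0},{"gripper":88,"xyz":[0,0,-22],"twist":0},{"gripper":88,"xyz":[0,0,-10],"twist":0},{"gripper":85,"xyz":[0,0,-2],"twist":0}]' 10
python3 -m handwheel '[{"gripper":75,"xyz":[0,0,0],"twist":0},{"gripper":70,"xyz":[0,0,0],"twist":0},{"gripper":66,"xyz":[0,0,0],"twist":0},{"gripper":61,"xyz":[0,0,0],"twist":0},{"gripper":61,"xyz":[0,0,0],"twist":0}]'
```

```text
time: 17.68
ee_pos: [0.5029, -0.1472, 0.0623]
ee_rot: [-3.028, 0.833, 0.005]
contact_force: [-0.1, -0.3, 0.4]
gripper_width: 0.0856
finger_force: 0.0
time: 18.1
ee_pos: [0.5043, -0.1487, 0.0648]
ee_rot: [3.028, -0.835, 0.003]
contact_force: [-0.3, 1.4, 6.1]
gripper_width: 0.0635
finger_force: 10.0
```

```bash

python3 -m handwheel '[{"gripper":61,"xyz":[0,0,0],"twist":0},{"gripper":61,"xyz":[0,0,1],"twist":0},{"gripper":61,"xyz":[0,0,2],"twist":0},{"gripper":61,"xyz":[0,0,3],"twist":0},{"gripper":61,"xyz":[0,0,4],"twist":0}]' 13
python3 -m handwheel '[{"gripper":61,"xyz":[0,0,4],"twist":0},{"gripper":61,"xyz":[0,0,4],"twist":0},{"gripper":61,"xyz":[0,0,4],"twist":0}]'
```

```text
time: 18.52
ee_pos: [0.5034, -0.1484, 0.0737]
ee_rot: [-3.028, 0.835, 0.002]
contact_force: [-0.3, -0.1, -1.7]
gripper_width: 0.0634
finger_force: 13.0
time: 18.77
ee_pos: [0.5037, -0.1486, 0.0862]
ee_rot: [3.028, -0.835, 0.0]
contact_force: [0.6, -1.1, -1.7]
gripper_width: 0.0633
finger_force: 13.0
```

```bash

python3 -m handwheel '[{"gripper":61,"xyz":[0,0,8],"twist":0},{"gripper":61,"xyz":[0,0,14],"twist":0},{"gripper":61,"xyz":[0,0,16],"twist":0},{"gripper":61,"xyz":[0,0,14],"twist":0},{"gripper":61,"xyz":[0,0,8],"twist":0}]'
python3 -m handwheel '[{"gripper":61,"xyz":[-1,8,0],"twist":0},{"gripper":61,"xyz":[-3,18,0],"twist":0},{"gripper":61,"xyz":[-3,25,0],"twist":0},{"gripper":61,"xyz":[-4,30,0],"twist":0},{"gripper":61,"xyz":[-4,30,0],"twist":0}]'
python3 -m handwheel '[{"gripper":61,"xyz":[-4,30,0],"twist":0},{"gripper":61,"xyz":[-4,30,0],"twist":0},{"gripper":61,"xyz":[-4,30,0],"twist":0},{"gripper":61,"xyz":[-4,25,0],"twist":0},{"gripper":61,"xyz":[-3,18,0],"twist":0}]'
python3 -m handwheel '[{"gripper":61,"xyz":[-2,14,0],"twist":0},{"gripper":61,"xyz":[0,0,-10],"twist":0},{"gripper":61,"xyz":[0,0,-20],"twist":0},{"gripper":61,"xyz":[0,0,-25],"twist":0},{"gripper":61,"xyz":[0,0,-25],"twist":0}]'
```

```text
time: 19.18
ee_pos: [0.5042, -0.1488, 0.1478]
ee_rot: [3.028, -0.835, 0.004]
contact_force: [0.6, 0.0, -1.4]
gripper_width: 0.0631
finger_force: 13.0
time: 19.6
ee_pos: [0.4878, -0.0359, 0.145]
ee_rot: [-3.028, 0.836, 0.002]
contact_force: [0.6, 0.4, -2.2]
gripper_width: 0.0634
finger_force: 13.0
time: 20.02
ee_pos: [0.4683, 0.0979, 0.1451]
ee_rot: [-3.029, 0.833, 0.002]
contact_force: [0.4, 0.7, -3.1]
gripper_width: 0.0635
finger_force: 13.0
time: 20.43
ee_pos: [0.4672, 0.1092, 0.0641]
ee_rot: [3.028, -0.835, -0.0]
contact_force: [0.1, -0.5, -2.2]
gripper_width: 0.0634
finger_force: 13.0
```

```bash

python3 -m handwheel '[{"gripper":61,"xyz":[0,0,-20],"twist":0},{"gripper":61,"xyz":[0,0,-18],"twist":0},{"gripper":61,"xyz":[0,0,-10],"twist":0},{"gripper":61,"xyz":[0,0,-2],"twist":0},{"gripper":61,"xyz":[0,0,-1],"twist":0}]'
python3 -m handwheel '[{"gripper":61,"xyz":[0,0,-1],"twist":0},{"gripper":61,"xyz":[0,0,0],"twist":0},{"gripper":61,"xyz":[0,0,0],"twist":0}]'
```

```text
time: 20.85
ee_pos: [0.4675, 0.1093, 0.0144]
ee_rot: [3.028, -0.835, -0.001]
contact_force: [-0.0, 0.3, -2.2]
gripper_width: 0.063
finger_force: 13.0
time: 21.1
ee_pos: [0.4681, 0.1095, 0.0144]
ee_rot: [-3.028, 0.835, -0.002]
contact_force: [0.4, 0.3, -3.6]
gripper_width: 0.0633
finger_force: 13.0
```

```bash

python3 -m handwheel '[{"gripper":61,"xyz":[0,0,-2],"twist":0},{"gripper":61,"xyz":[0,0,-2],"twist":0},{"gripper":61,"xyz":[0,0,-1],"twist":0},{"gripper":61,"xyz":[0,0,0],"twist":0}]'
python3 -m handwheel '[{"gripper":61,"xyz":[0,0,-1],"twist":0},{"gripper":61,"xyz":[0,0,-0.5],"twist":0},{"gripper":61,"xyz":[0,0,0],"twist":0}]'
```

```text
time: 21.43
ee_pos: [0.4676, 0.1095, 0.0085]
ee_rot: [3.028, -0.835, -0.001]
contact_force: [-0.8, 0.0, -2.4]
gripper_width: 0.0633
finger_force: 13.0
time: 21.68
ee_pos: [0.4676, 0.1094, 0.0071]
ee_rot: [3.028, -0.835, -0.0]
contact_force: [0.4, -0.0, -3.6]
gripper_width: 0.0634
finger_force: 13.0
```

```bash

python3 -m handwheel '[{"gripper":61,"xyz":[0,0,-0.5],"twist":0},{"gripper":61,"xyz":[0,0,-0.3],"twist":0},{"gripper":61,"xyz":[0,0,0],"twist":0}]'|sed -n '2p;4p'; python3 chk.py
python3 -c "
from h import *
import sys;sys.exit(int(env.state()['contact_force'][2]>0))" && python3 -m handwheel '[{"gripper":61,"xyz":[0,0,-0.4],"twist":0},{"gripper":61,"xyz":[0,0,-0.3],"twist":0},{"gripper":61,"xyz":[0,0,0],"twist":0}]'|sed -n '2p;4p'
```

```text
ee_pos: [0.4677, 0.1095, 0.0068]
contact_force: [-2.1, -0.9, 3.5]
2.094 [-2.1 -0.9  3.5] [0.023 0.348 0.04 ]
```

Contact with the mat, so I'll release and back off.

```bash

python3 -m handwheel '[{"gripper":66,"xyz":[0,0,0],"twist":0},{"gripper":72,"xyz":[0,0,0],"twist":0},{"gripper":80,"xyz":[0,0,0],"twist":0},{"gripper":88,"xyz":[0,0,0],"twist":0},{"gripper":88,"xyz":[0,0,10],"twist":0}]'
python3 -m handwheel '[{"gripper":88,"xyz":[0,0,30],"twist":0},{"gripper":88,"xyz":[0,0,40],"twist":0},{"gripper":88,"xyz":[0,-10,40],"twist":0},{"gripper":88,"xyz":[-20,-10,20],"twist":0},{"gripper":88,"xyz":[0,0,0],"twist":0}]'
python3 -m handwheel '[{"gripper":88,"xyz":[0,0,0],"twist":0},{"gripper":88,"xyz":[0,0,0],"twist":0}]' |tail -1
python3 - <<'E'
from h import *
p,d,(K,W)=shot('wrist','w6.png'); C=cloud(d,K,W)
for c,r,h in(((.4525,.228),.03,.0136),((.4677,.1095),.036,.018)):
    m=(np.hypot(C[...,0]-c[0],C[...,1]-c[1])<r)&(abs(C[...,2]-h)<.005); Q=C[m]
    A=np.c_[Q[:,:2],np.ones(len(Q))]; print(len(Q),np.linalg.lstsq(A,Q[:,2],rcond=None)[0],np.median(Q[:,2]),cv2.minEnclosingCircle((Q[:,:2]*1000).astype('f4')))
E
```

```text
time: 22.35
ee_pos: [0.4668, 0.1094, 0.0155]
ee_rot: [3.028, -0.835, -0.004]
contact_force: [-0.2, -0.2, -0.4]
gripper_width: 0.0874
finger_force: 0.0
time: 22.77
ee_pos: [0.4477, 0.0887, 0.1511]
ee_rot: [-3.027, 0.835, -0.011]
contact_force: [0.4, 0.1, 0.4]
gripper_width: 0.0878
finger_force: 0.0
finger_force: 0.0
742 [0.00412362 0.02737204 0.00499348] 0.01344425272870875 ((455.7948303222656, 227.93270874023438), 25.223905563354492)
2444 [ 0.00101409 -0.00284281  0.01574595] 0.015468525606721822 ((468.1520080566406, 109.70384979248047), 31.951683044433594)
```

View pics/w6.png

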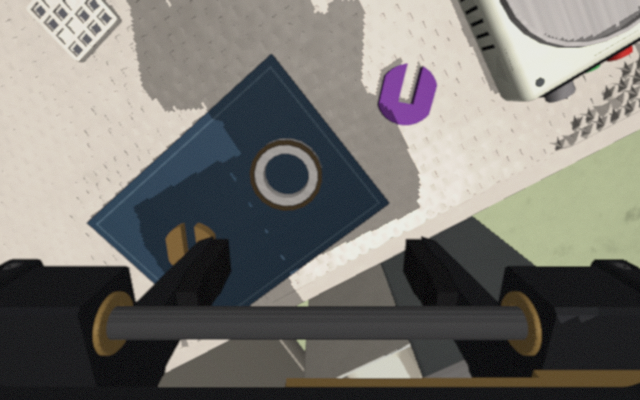

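The wheel is flat at (287,173) and the washer at (190,240), both on the mat and about 118 mm apart. The gripper is clear, so I'm handing in.

```bash
python3 -c "
from rig import env
print(env.job_done())"
```

```text
the job is handed in; nothing more can be done
None
```

I ran the knob out against its stop and laid the washer and wheel flat on the mat, about 118 mm apart, with the gripper clear; the job is handed in at about 23 s, but no verdict came back.

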